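# Mist the tasting cups, then lift their carrier to drain

### The job

Press the red nozzle cap of the metal mister bottle all the way down and let it spring back up, while the wooden carrier with the two copper tasting cups still stands on the steel drip tray. Then take the carrier by its handle bar and lift it at least 10 cm clear of the drip tray, keeping it level with both cups standing in it, and finish while holding it there, still and level above the tray: do not put it down or let go. Leave the bottles, mug, wine glass and corkscrew around it where they stand.

Things in the scene. Friction and masses are not known exactly. Their poses are not given: they have to be found in the camera images.
- drip_tray: Fixed flat steel drip tray, 200 mm (its x) by 320 mm (its y), 18 mm high; origin at the centre of its underside on the counter, z up. The carrier stands on its flat top.
- carrier: Loose wooden caddy, 0.45 kg empty, 0.7 kg with cups: a tray 100 mm (its x) by 270 mm (its y), walls 28 mm high, inner floor 8 mm above its underside, low divider in the middle, uprights at both ends (y = +/-129 mm, 12 mm thick, 75 mm wide) joined by a straight handle bar; 155 mm high in all. Origin at the centre of its underside, z up. Looks the same after half a turn.
- carrier_grip (a point): Middle of the carrier's handle bar, 142 mm above the carrier's underside, same axes as the carrier. The dark bar runs along y, is 20 mm wide in x, 26 mm high in z and free over 246 mm of its length; nothing but the cups is under it.
- cup_a: Loose copper cup, rim 68 mm across, 60 mm high, about 0.13 kg, standing upright on the carrier's inner floor in its +y half; origin at the centre of its underside, z up. Its rim ends 68 mm above the carrier's underside, 61 mm below the handle bar's lower face.
- cup_b: A second cup like cup_a, standing in the carrier's -y half.
- mister: Fixed metal mister bottle (brushed aluminium, white band), 54 mm across on a 76 mm foot, with a red sprung cap, on the far side of the drip tray from the robot; total height 158 mm with the cap up. Origin at the centre of its underside, z up; the little white spout on the cap points along -x, to the cups.
- nozzle_top (a point): Centre of the flat top of the mister's red cap, a disc 32 mm across, 158 mm above the counter with the cap up. Moves with the cap.
- nozzle (a joint): Travel of the red cap in m: 0 up, 0.008 pressed fully down. A spring pushes it back up; it takes about 2 N to start it and 5 N to hold it fully down.
- amber_bottle: Bystander: loose amber glass bottle with a black screw cap, 56 mm across, 155 mm high, standing beside the mister on the far side of the tray (either side of it). Origin at the centre of its underside.
- wine_bottle: Bystander: green wine bottle, 74 mm across, 300 mm high, loose. Origin at the centre of its underside.
- mug: Bystander: white ceramic mug with a handle, 84 mm across, 115 mm high, loose. Origin at the centre of its underside.
- wine_glass: Bystander: stemmed wine glass, 68 mm across, 157 mm high, loose. Origin at the centre of its foot's underside.
- corkscrew: Bystander: folded corkscrew lying flat, 110 mm long (its x), 12 mm high, loose. Origin at the centre of its underside.
Mind the look-alikes: they are no part of the job. Leave any purple or yellow look-alike of the mister alone. What is shaped like the cup_b but green is not meant.

How it is judged:
By the outcome, as a careful person would: the job done as asked, in the order asked, and still so for the second after the job is handed in, while the arm keeps its last pose, push and grip.
It also fails if it takes over 45 s, if anything falls off the work surface, if the arm or the gripper's body presses on something with over 40 N, if the wrist force passes 120 N, or if a joint passes its speed limit or range.

### The arm

A 6-joint arm with a two-finger parallel gripper is mounted at the origin on the work surface. World frame = base frame: x ahead of the robot, y to its left, z up, the work surface at z = 0. Lengths are in m, angles in rad, forces in N, time in s.
With the tool pointing down it reaches from about 0.3 to 1 m from the base axis. Payload 5.1 kg.
Tool frame: the origin (TCP) lies at the very end of the fingers, on their centre line; the grasp point (between the pads) lies 19 mm behind it; z points along the fingers, y is the line along which they close (so a half turn about z gives the same grasp; the last joint's range is limited). The gripper opens to 95 mm and grips with 3 to 60 N. Pads are 20 mm wide; open, the fingers measure 119 mm over their backs; the gripper's body (75 mm by 180 mm) begins 59 mm behind the grasp point.
Start: joints at [-1.427, 0.124, 1.65, -0, 1.367, -0.083], TCP at [0.146, -0.633, 0.177] pointing down, gripper open.
Joint ranges: [-2.61, 2.61], [-1.02, 2.33], [0.03, 2.71], [-1.35, 4.49], [0.32, 2.68], [-2.91, 2.91]. Speed limits (rad/s): [2.57, 2.57, 3.14, 3.14, 3.14, 3.14].

### API

Orientations are given as a unit quaternion [w, x, y, z].
In Python, from rig import ctrl, snapshot, order gives the robot as it stands.
- The arm moves only by the tool carry_out, never from a script. Its argument "rows" is a list that holds one entry, the list of rows, each a list of 7 numbers: the turn, a rotation vector about the tool's x, y, z in degrees, then the shift along the tool's x, y, z in m, then the finger opening in m, from 0 to 0.0951. A call has 1 to 5 rows; each row shifts and turns the commanded pose from where the row before left it, along the tool's axes as they then stand; what a row does not reach is not made up. A row lasts 1/8 s, in which the tool goes at most 62.5 mm and 10.7 degrees, less where a joint would pass 70% of its speed; a pose out of reach is approached as far as the arm can. A call with a gripper value outside its range is refused whole. The fingers move at their own pace and stop on an object; "newtons" is the grip in N (left out, the last holds). Time passes only in rows, so rows that do not move let the fingers close. It gives the time, the measured TCP pose, the force, the opening and the grip force at its end, in the units of the state.
- ctrl.get_state(): the state, without advancing time (a new reading comes with each control period).
- snapshot(name): name is "side" or "top"; returns a dict with "color" (384x512x3 uint8, red, green, blue), "camera_matrix" (3x3 intrinsics, pixels), "xyz" and "attitude" of the camera in the world. Camera axes: x right, y up, looking along -z (the intrinsics and any distortion apply to the point x, -y, -z); pixel columns grow to the right and rows downward; lengths in m; the calibration is good to about 2 mm. A picture is of the moment at which its call begins. There is no depth.
- order.close_job(): hands the job in; it is judged then, once.
The state is a dict: "t": time; "q": joint angles; "qvel": joint speeds; "effort": joint torques, N m; "ee_pos": TCP position; "eef_rot": TCP orientation; "force": force on the tool from outside, world axes, zero at the start; "torque": the same for the moment, N m; "grip_width": opening from 0.0 (shut) to 1.0 (fully open); "gripper_force": force on a finger pad.
Only numpy, scipy, OpenCV 4.12 (cv2) and the standard library are available. Lean on these libraries where they do the work, as an engineer would, in place of code of your own. Each camera call takes 0.05 s, during which the arm holds its last target. There are 200 camera calls.

## Working session

There is one attempt and no reset: what is moved stays moved. The work goes in short steps, Python scripts to look and compute and a tool call to move; the robot and the scene stay as the last step left them, time stands still between calls to the robot, and variables do not carry over. Pictures are saved under pics/ and viewed, at most 10 in all, crops included, and the job is handed in when it is done.

Besides the shell and the picture viewer there is one more tool, called as name(argument=value, ...) on one line, values as JSON. carry_out: Moves the arm, as the interface text tells. Its arguments: {"type":"object","properties":{"rows":{"type":"array","items":{"type":"array","items":{"type":"array","items":{"type":"number"}}}},"newtons":{"type":"number"}},"required":["rows"]}

```bash
mkdir -p pics && python3 - <<'E'
from rig import ctrl,snapshot
import cv2,pickle
for n in("side","top"):
    s=snapshot(n);cv2.imwrite(f"pics/{n}0.png",s["color"][:,:,::-1]);pickle.dump(s,open(f"{n}.pkl","wb"))
    print({k:v for k,v in s.items() if k!="color"})
print(ctrl.get_state())
E
```

```text
{'camera_matrix': array([[443.52633733,   0.        , 255.36350386],
       [  0.        , 443.52633733, 190.09233156],
       [  0.        ,   0.        ,   1.        ]]), 'xyz': array([-0.06041223,  0.8901713 ,  1.07146222]), 'attitude': array([-0.24984941, -0.10907675,  0.38810568,  0.88037011])}
{'camera_matrix': array([[374.38291083,   0.        , 258.23266042],
       [  0.        , 374.38291083, 188.82081988],
       [  0.        ,   0.        ,   1.        ]]), 'xyz': array([0.3640946 , 0.00197115, 1.16104414]), 'attitude': array([ 0.71050413,  0.03999824, -0.03889999, -0.70147759])}
{'t': 0.1, 'q': array([-1.42664603e+00,  1.24425183e-01,  1.65151799e+00, -1.30497715e-05,
        1.36750461e+00, -8.26047210e-02]), 'qvel': array([ 0.00124027, -0.00120837, -0.00187471, -0.00017703,  0.00092845,
        0.00143272]), 'effort': array([ 2.65942535e-04, -4.18880975e+01, -3.61096144e+01,  7.76669732e-02,
        4.61748883e-02, -6.48630453e-05]), 'ee_pos': array([ 0.14600264, -0.63272918,  0.17623105]), 'eef_rot': array([-9.26927090e-04,  9.93579075e-01,  1.13136030e-01, -3.49254603e-05]), 'force': array([0.37161714, 0.63348767, 0.67872272]), 'torque': array([-0.01208772, -0.01256704,  0.01335287]), 'gripper_force': 0.0, 'grip_width': 1.0014706424018653}
```

View pics/side0.png

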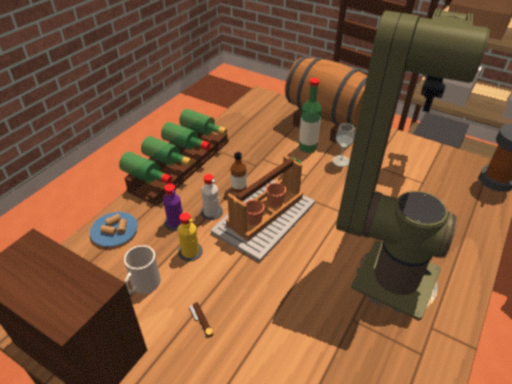

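View pics/top0.png

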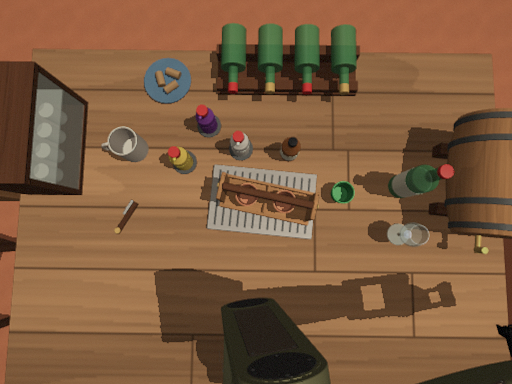

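The side view shows three red-capped misters: purple (172,205), yellow (188,235) and grey metal (210,197). In the top view their caps are at (203,112), (175,153) and (238,138). The metal one fits the task, since it is aluminium with a white band, stands next to the amber bottle and is behind the tray. The carrier handle runs from about (222,187) to (315,208). The green cup at (343,192) is a look-alike. I'll confirm this in an enlarged crop.

```bash
cat > h.py <<'E'
import numpy as np,pickle
from scipy.spatial.transform import Rotation as R
def cam(s):
    q=np.array(s["attitude"]);return R.from_quat(q[[1,2,3,0]]).as_matrix(),np.array(s["xyz"]),s["camera_matrix"]
def ray(s,u,v):
    M,c,K=cam(s);d=np.linalg.solve(K,[u,v,1]);return c,M@(d*[1,-1,-1])
def atz(s,u,v,z):
    c,d=ray(s,u,v);return c+d*(z-c[2])/d[2]
def proj(s,p):
    M,c,K=cam(s);x=(np.atleast_2d(p)-c)@M*[1,-1,-1];x=x@K.T;return x[:,:2]/x[:,2:]
E
python3 - <<'E'
from h import *
import cv2
t=pickle.load(open("top.pkl","rb"));s=pickle.load(open("side.pkl","rb"))
a=cv2.resize(t["color"][120:250,200:330],(400,400),interpolation=2)
b=cv2.resize(s["color"][140:270,190:320],(400,400),interpolation=2)
cv2.imwrite("pics/c1.png",np.hstack([a,b])[:,:,::-1])
for n,i,box in(("top",t,(225,125,255,160)),("side",s,(200,170,222,190))):
    x0,y0,x1,y1=box;c=i["color"][y0:y1,x0:x1].astype(int)
    m=(c[...,0]>120)&(c[...,1]<60)&(c[...,2]<70);v,u=np.nonzero(m);print(n,m.sum(),u.mean()+x0,v.mean()+y0,u.min()+x0,u.max()+x0,v.min()+y0,v.max()+y0)
    print(atz(i,u.mean()+x0,v.mean()+y0,.153))
E
```

```text
top 21 236.57142857142858 137.9047619047619 233 242 132 141
[0.61728974 0.06567167 0.153     ]
side 37 207.67567567567568 178.21621621621622 205 211 175 182
[0.6221194  0.06642281 0.153     ]
```

View pics/c1.png

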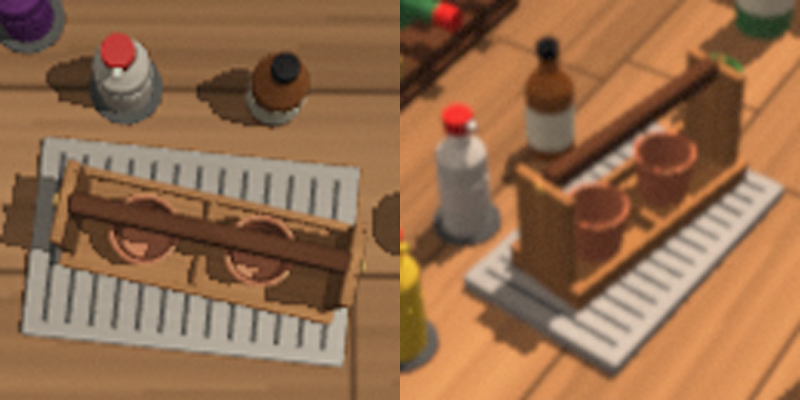

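The crop confirms the metal mister with white spout: top-crop cap at (117,51), which is about (237.8,136.3) in the full image. The amber bottle stands to its right, and the carrier sits on the tray with its handle bar running from crop (72,206) to (348,259).

```bash
python3 - <<'E'
from h import *
import cv2
from scipy.optimize import least_squares
t=pickle.load(open("top.pkl","rb"));s=pickle.load(open("side.pkl","rb"))
f=.325
T=lambda x,y:((x+.5)*f-.5+200,(y+.5)*f-.5+120)
S=lambda x,y:((x+.5)*f-.5+190,(y+.5)*f-.5+140)
for n,i,(x0,y0,x1,y1) in(("top",t,(228,128,248,150)),("side",s,(200,170,218,190))):
    c=i["color"][y0:y1,x0:x1].astype(int);m=(c[...,0]>110)&(c[...,0]>2.0*c[...,1])&(c[...,0]>1.8*c[...,2])
    v,u=np.nonzero(m);print(n,m.sum(),u.mean()+x0,v.mean()+y0,u.min()+x0,u.max()+x0,v.min()+y0,v.max()+y0)
    print(atz(i,u.mean()+x0,v.mean()+y0,.153))
# handle axis: top-face end mids in top view
a=atz(t,*T(70,206),.173);b=atz(t,*T(348,259),.173);print("bar",a,b,np.linalg.norm(a-b),(a+b)/2,np.degrees(np.arctan2(*(a-b)[1::-1]*[1,1])))
# tray corners in top view
for p in[(45,138),(360,168),(342,366),(23,332)]:print("tray",atz(t,*T(*p),.018))
# side view bar top ends
a2=atz(s,*S(545,172),.173);b2=atz(s,*S(710,66),.173);print("side bar",a2,b2)
c=(a+b)/2;d=(a-b)/np.linalg.norm(a-b);n=np.array([-d[1],d[0],0]);
g=[t["color"].copy(),s["color"].copy()]
out=[]
for i,(x0,y0) in((t,(200,120)),(s,(190,140))):
    im=cv2.resize(i["color"][y0:y0+130,x0:x0+130],(400,400),interpolation=2)
    def poly(P,col):
        q=((proj(i,P)-[x0,y0]+.5)/f-.5).round().astype(int);cv2.polylines(im,[q.reshape(-1,1,2)],True,col,1)
    for z,L,w in((.173,.123,.010),(.018,.135,.05),(.046,.135,.05)):
        cc=np.array([c[0],c[1],z]);poly([cc+d*L+n*w,cc+d*L-n*w,cc-d*L-n*w,cc-d*L+n*w],(0,255,255))
    th=np.linspace(0,6.28,20);poly(np.c_[.6195+.016*np.cos(th),.065+.016*np.sin(th),0*th+.158],(0,255,0))
    out.append(im)
cv2.imwrite("pics/c2.png",np.hstack(out)[:,:,::-1])
E
```

```text
top 102 237.84313725490196 136.1078431372549 233 243 131 141
[0.62238809 0.06226821 0.153     ]
side 76 207.6184210526316 177.39473684210526 203 213 173 183
[0.62462368 0.06330424 0.153     ]
bar [0.47953787 0.09948596 0.173     ] [ 0.4367402  -0.14042681  0.173     ] 0.24370018535647936 [ 0.45813904 -0.02047043  0.173     ] 79.88548788009764
tray [0.56618878 0.14154941 0.018     ]
tray [ 0.53971038 -0.17510594  0.018     ]
tray [ 0.34260641 -0.15650687  0.018     ]
tray [0.37184177 0.1582375  0.018     ]
side bar [ 0.16004375 -0.10026552  0.173     ] [ 0.07218109 -0.34629475  0.173     ]
```

View pics/c2.png

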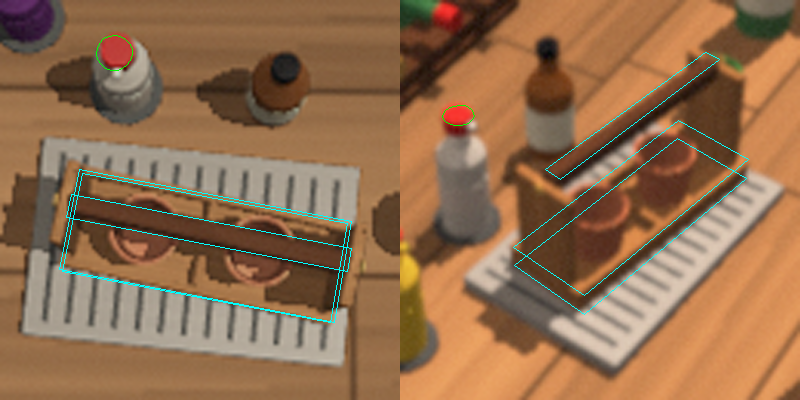

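The overlay agrees in the top view. In the side view the bar looks a few mm off, and my side points lacked the panel offset. I'll refine the bar with edge profiles in both views and raise the arm to travel height.

```bash
python3 - <<'E'
from h import *
import cv2
t=pickle.load(open("top.pkl","rb"));s=pickle.load(open("side.pkl","rb"))
f=.325
S=lambda x,y:((x-400+.5)*f-.5+190,(y+.5)*f-.5+140)
print("side ends",atz(s,*S(560,172),.173),atz(s,*S(708,66),.173))
c=np.array([.458,-.0205,.173]);d=np.array([np.cos(np.radians(79.9)),np.sin(np.radians(79.9)),0]);n=np.array([d[1],-d[0],0])
for nm,i in(("top",t),("side",s)):
    g=cv2.cvtColor(i["color"],cv2.COLOR_RGB2GRAY).astype(np.float32)
    for e in(-.09,-.06,-.03,0,.03,.06,.09):
        w=np.arange(-.03,.031,.004);p=proj(i,c+d*e+n*w[:,None]).astype(np.float32)
        print(nm,e,cv2.remap(g,p[None,:,0],p[None,:,1],1).astype(int)[0])
E
```

```text
side ends [0.47530701 0.09486609 0.173     ] [ 0.43165872 -0.12362735  0.173     ]
top -0.09 [ 67  72  69  62  53  46  67  68  68  60  57  63  93 101 120 141]
top -0.06 [102  59  72  78  69  38  64  69  71  62  42  52 120 105  92 134]
top -0.03 [122 129 108  76  74  35  61  69  71  65  61  96 131 122  79 123]
top 0 [120 119 110  63  62  44  51  63  67  65  81 124 124 126 119 122]
top 0.03 [124 132 131 100  61  47  47  68  67  64  76 131 124 132 100 116]
top 0.06 [113 145 133  76  80  65  48  66  69  64  57  54  80 139  89 111]
top 0.09 [ 62  65  63  65  64  58  36  66  69  68  62  93 117 119 109  86]
side -0.09 [ 61  41  28  32  45  61  74  78  78  92 130 153 158 158 156 157]
side -0.06 [ 60  43  33  31  40  59  72  80  88 111 129 138 138 135 134 132]
side -0.03 [ 90  91  56  32  36  57  70  79  87 112 141 153 158 158 157 153]
side 0 [166 134  78  41  32  49  61  74  83 101 134 154 157 153 152 148]
side 0.03 [147 134  81  39  34  48  63  73  81  96 128 150 153 149 147 149]
side 0.06 [140 127  86  47  34  44  64  74  78  89 116 138 148 148 147 137]
side 0.09 [184 167 117  59  36  41  58  73  80  79  63  61  78  95 103 107]
```

carry_out(rows=[[[0, 0, 0, 0, 0, -0.045, 0], [0, 0, 0, 0, 0, -0.045, 0], [0, 0, 0, 0, 0, -0.045, 0], [0, 0, 0, 0, 0, -0.045, 0], [0, 0, -7, 0, 0, -0.045, 0]]], newtons=20)

```text
t: 0.72
ee_pos: [0.1461, -0.633, 0.4032]
eef_rot: [-0.0, 0.985, 0.175, 0.0]
force: [-0.1, 0.1, -0.6]
grip_width: 0.533
gripper_force: 0.0
```

carry_out(rows=[[[0, 0, -10, 0, 0, 0, 0], [0, 0, -10, 0, 0, 0, 0], [0, 0, -10, 0, 0, 0, 0], [0, 0, -10, 0, 0, 0, 0], [0, 0, -10, 0, 0, 0, 0]]])

```text
t: 1.35
ee_pos: [0.1461, -0.6332, 0.4016]
eef_rot: [-0.001, 0.818, 0.576, 0.0]
force: [-0.4, -0.2, -0.2]
grip_width: 0.023
gripper_force: 0.0
```

carry_out(rows=[[[0, 0, -9.4, 0.02, 0.01, 0, 0], [0, 0, 0, 0.04, 0.018, 0, 0], [0, 0, 0, 0.04, 0.018, 0, 0], [0, 0, 0, 0.04, 0.018, 0, 0], [0, 0, 0, 0.04, 0.018, 0, 0]]])

```text
t: 1.98
ee_pos: [0.2632, -0.4726, 0.4017]
eef_rot: [-0.0, 0.77, 0.639, 0.0]
force: [0.4, -0.4, 0.9]
grip_width: 0.008
gripper_force: 0.0
```

carry_out(rows=[[[0, 0, 0, 0.04, 0.018, 0, 0], [0, 0, 0, 0.04, 0.018, 0, 0], [0, 0, 0, 0.04, 0.018, 0, 0], [0, 0, 0, 0.04, 0.018, 0, 0], [0, 0, 0, 0.04, 0.018, 0, 0]]])

```text
t: 2.6
ee_pos: [0.3883, -0.2926, 0.4019]
eef_rot: [-0.0, 0.769, 0.639, -0.0]
force: [1.2, 0.1, -0.2]
grip_width: 0.008
gripper_force: 0.0
```

carry_out(rows=[[[0, 0, 0, 0.044, 0.018, 0, 0], [0, 0, 0, 0.044, 0.018, 0, 0], [0, 0, 0, 0.044, 0.018, 0, 0], [0, 0, 0, 0.044, 0.018, 0, 0], [0, 0, 0, 0.044, 0.018, 0, 0]]])

```text
t: 3.22
ee_pos: [0.5173, -0.0928, 0.4019]
eef_rot: [-0.0, 0.769, 0.639, -0.0]
force: [0.6, -0.1, 0.1]
grip_width: 0.001
gripper_force: 0.0
```

carry_out(rows=[[[0, 0, 0, 0.042, 0.019, 0.04, 0], [0, 0, 0, 0.042, 0.019, 0.04, 0], [0, 0, 0, 0.042, 0.019, 0.04, 0], [0, 0, 0, 0.042, 0.019, 0.04, 0], [0, 0, 0, 0, 0, 0.03, 0]]])

```text
t: 3.85
ee_pos: [0.6222, 0.0594, 0.2087]
eef_rot: [-0.001, 0.768, 0.64, -0.001]
force: [-0.2, -0.7, 0.7]
grip_width: 0.006
gripper_force: 0.0
```

carry_out(rows=[[[0, 0, 0, 0.004, 0.001, 0.02, 0], [0, 0, 0, 0, 0, 0.018, 0], [0, 0, 0, 0, 0, 0, 0]]])

```text
t: 4.22
ee_pos: [0.6233, 0.0602, 0.1731]
eef_rot: [-0.001, 0.77, 0.638, -0.001]
force: [-0.3, -0.2, 0.2]
grip_width: 0.007
gripper_force: 0.0
```

```bash
python3 - <<'E'
from rig import snapshot
import cv2,numpy as np
t=snapshot("top")["color"];s=snapshot("side")["color"]
cv2.imwrite("pics/c3.png",np.hstack([cv2.resize(t[90:220,170:300],(400,400)),cv2.resize(s[150:230,170:250],(400,400))])[:,:,::-1])
E
```

```text
(no output)
```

View pics/c3.png

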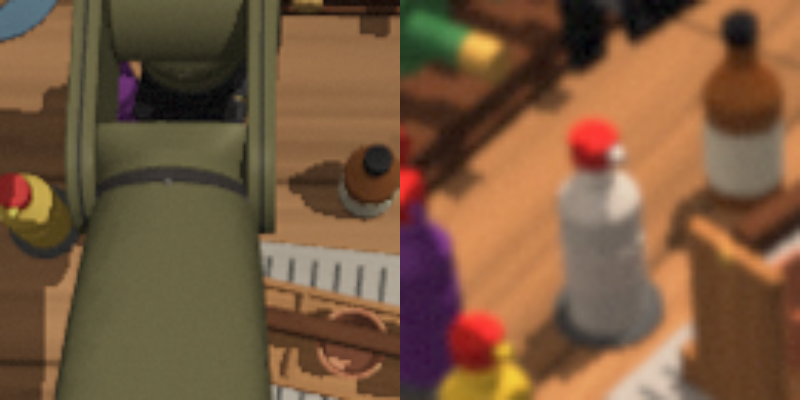

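The side crop shows the cap at about (209,178) with no fingers above it, although the reported TCP should be just over it. I'll view the whole side picture with the reported TCP projected.

```bash
python3 - <<'E'
from rig import snapshot,ctrl
from h import *
import cv2
s=snapshot("side");t=snapshot("top");p=ctrl.get_state()["ee_pos"];print(p,ctrl.get_state()["q"],s["xyz"],s["attitude"])
P=[p,p+[0,0,.08]]
print(proj(s,P),proj(t,P))
im=s["color"].copy()
for q in proj(s,P):cv2.circle(im,tuple(q.astype(int)),2,(0,255,255),-1)
cv2.imwrite("pics/s4.png",im[:,:,::-1])
E
```

```text
[0.62506053 0.06029034 0.17623843] [1.06907722e-02 7.46175395e-02 1.70510053e+00 1.44244788e-05
 1.35893208e+00 1.96358356e-01] [-0.06041223  0.8901713   1.07146222] [-0.24984941 -0.10907675  0.38810568  0.88037011]
[[207.55034552 171.20072682]
 [205.66882284 150.85135671]] [[238.12200872 132.97648993]
 [236.37276755 124.59989396]]
```

View pics/s4.png

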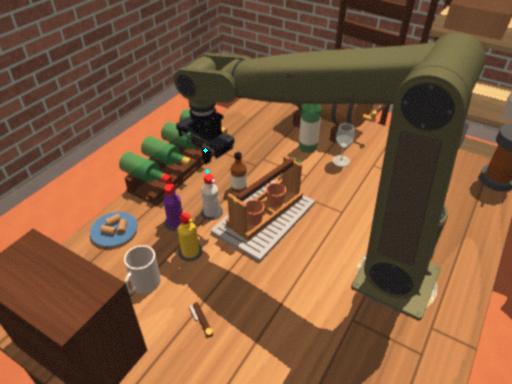

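```bash
python3 - <<'E'
from rig import snapshot
import cv2
s=snapshot("side")["color"][110:200,160:260]
cv2.imwrite("pics/s5.png",cv2.convertScaleAbs(cv2.resize(s,(660,594),interpolation=2),alpha=1.5,beta=25)[:,:,::-1])
E
```

```text
(no output)
```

View pics/s5.png

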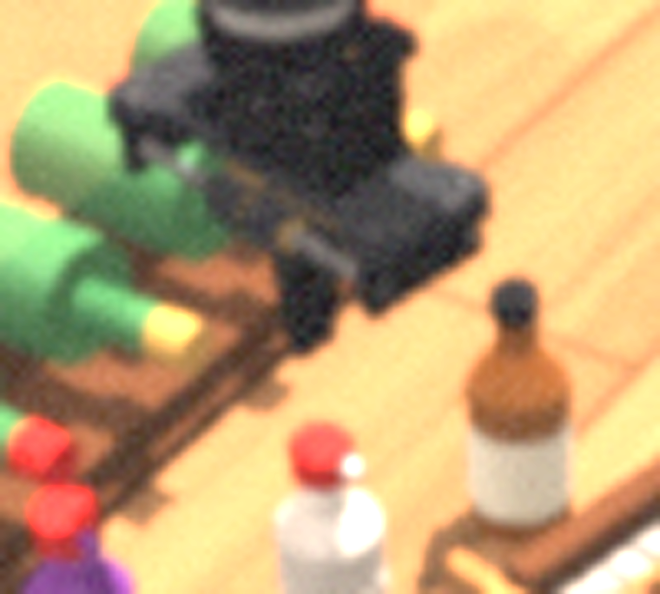

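The fingertip appears at (206,162), but the reported TCP projects to (207.5,171). I'll check the same offset against the start picture before trusting it.

```bash
python3 - <<'E'
from h import *
import cv2
from rig import snapshot,ctrl
s=pickle.load(open("side.pkl","rb"))
p=np.array([.146,-.633,.177]);print("start",proj(s,[p,p+[0,0,.078],p+[0,0,.035]]))
a=cv2.resize(s["color"][60:130,400:470],(590,590),interpolation=2)
cv2.imwrite("pics/s6.png",cv2.convertScaleAbs(a,alpha=1.4,beta=20)[:,:,::-1])
st=ctrl.get_state();print(st["ee_pos"],st["eef_rot"],st["grip_width"])
E
```

```text
start [[423.35052762 112.4019061 ]
 [428.95860792  93.7587145 ]
 [425.82182421 104.18646457]]
[0.62502608 0.06035845 0.17615936] [0.00089498 0.76955737 0.63857608 0.00111314] 0.003978025879926548
```

View pics/s6.png

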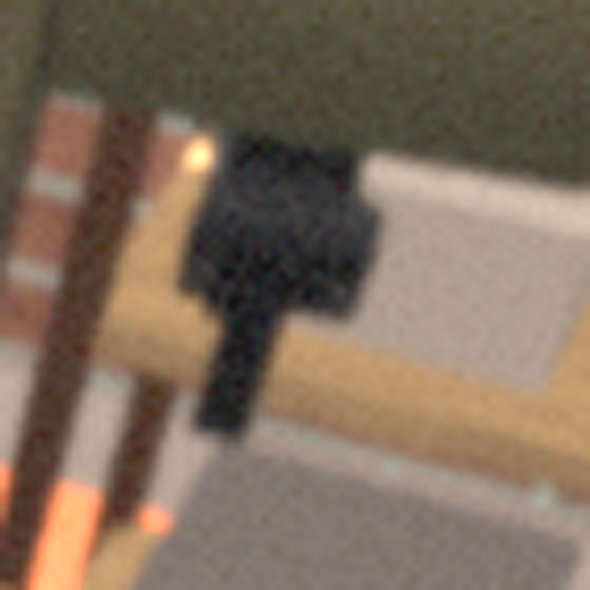

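The start picture shows the same thing, with the visible tip about 7–9 px (2–3 cm) above the projected TCP. I'll descend in small steps, watching force and picture.

carry_out(rows=[[[0, 0, 0, 0.002, 0, 0.006, 0], [0, 0, 0, 0, 0, 0.006, 0], [0, 0, 0, 0, 0, 0, 0]]])

```text
t: 4.85
ee_pos: [0.6238, 0.0627, 0.1612]
eef_rot: [-0.001, 0.769, 0.639, -0.001]
force: [-0.3, 0.8, 0.2]
grip_width: 0.003
gripper_force: 0.0
```

carry_out(rows=[[[0, 0, 0, 0, 0, 0.003, 0], [0, 0, 0, 0, 0, 0.003, 0], [0, 0, 0, 0, 0, 0, 0]]])

```text
t: 5.22
ee_pos: [0.6243, 0.0626, 0.156]
eef_rot: [-0.0, 0.769, 0.639, -0.0]
force: [-0.2, -0.4, 0.0]
grip_width: 0.005
gripper_force: 0.0
```

```bash
python3 - <<'E'
from rig import snapshot
c=snapshot("side")["color"].astype(int)
for v in range(152,186):print(v,*[("R" if c[v,u,0]>2*c[v,u,1] and c[v,u,0]>110 else "#" if c[v,u].sum()<130 else "w" if c[v,u].min()>125 else ".") for u in range(192,228)],sep="")
E
```

```text
152.......###.......###################
153........###.......##################
154.........######......###############
155.........#######......##############
156#...#...##########....#############.
157..#..##############....###########..
158....###############....#########....
159.....##############....########.....
160.....##############....######.......
161....###############.....####........
162....###############.....##..........
163..#################.................
164.#################..................
165#########..#######..................
166########....######..................
167##...###....####....................
168#....##.....###.....................
169....#...............................
170....................................
171....................................
172....................................
173....................................
174.............RRRRRRR................
175............RRRRRRRRR...............
176............RRRRRRRRRR..............
177...........RRRRRRRRRRR..............
178............RRRRRRRRR...............
179............RRRRRRRR.ww.............
180............RRRRRRR.www.............
181............RRRRRRR.www.............
182.............RRR....................
183..............RRR...................
184.....................ww.............
185....................wwww............
```

The tip's bottom edge is at about (206.5,168) and the cap top at (208,176), so there is still a clear gap and no force. I'll continue down in small steps with force checks.

carry_out(rows=[[[0, 0, 0, 0, 0, 0.004, 0], [0, 0, 0, 0, 0, 0.004, 0], [0, 0, 0, 0, 0, 0, 0]]])

```text
t: 5.65
ee_pos: [0.6241, 0.0626, 0.1476]
eef_rot: [-0.0, 0.769, 0.639, -0.0]
force: [0.1, -0.3, 0.7]
grip_width: 0.004
gripper_force: 0.0
```

carry_out(rows=[[[0, 0, 0, 0, 0, 0.003, 0], [0, 0, 0, 0, 0, 0.003, 0], [0, 0, 0, 0, 0, 0, 0]]])

```text
t: 6.02
ee_pos: [0.6243, 0.0626, 0.1419]
eef_rot: [-0.0, 0.769, 0.639, -0.0]
force: [-0.9, 0.4, 0.5]
grip_width: 0.003
gripper_force: 0.0
```

```bash
cat > m.py <<'E'
from rig import snapshot
c=snapshot("side")["color"].astype(int)
for v in range(156,186):print(v,*[("R" if c[v,u,0]>2*c[v,u,1] and c[v,u,0]>110 else "#" if c[v,u].sum()<130 else "w" if c[v,u].min()>125 else ".") for u in range(192,228)],sep="")
E
python3 m.py
```

```text
156#.#.######.......###################
157...#.######...........##############
158...#.##########........#############
159....#############......#############
160.....##############....############.
161.....##############....###########..
162....###############....#########....
163..#################.....#######.....
164.##################.....######......
165#########..########.....####........
166#########...#######.....##..........
167##..####....#######.................
168#....#......#######.................
169....#.......######..................
170.............####...................
171.............###....................
172#...................................
173..............RRRR..................
174.............RRRRRRR................
175............RRRRRRRRR...............
176............RRRRRRRRRR..............
177............RRRRRRRRRR..............
178............RRRRRRRRR...............
179............RRRRRRRRwww.............
180............RRRRRRR.www.............
181............RRRRRRR.www.............
182.............RRRR...................
183..............RRRR..................
184.....................ww.............
185....................wwwww...........
```

carry_out(rows=[[[0, 0, 0, 0, 0, 0.004, 0], [0, 0, 0, 0, 0, 0.004, 0], [0, 0, 0, 0, 0, 0, 0]]])

```text
t: 6.45
ee_pos: [0.6241, 0.0626, 0.1336]
eef_rot: [-0.0, 0.769, 0.639, -0.0]
force: [-0.2, 0.2, -0.4]
grip_width: 0.004
gripper_force: 0.0
```

```bash
python3 m.py
```

```text
156.##########.....####################
157.##########......###################
158...#.######......###################
159.....######...........##############
160.....##########........#############
161.....############......#############
162....##############.....#############
163..#################....###########..
164.##################....##########...
165##########.########.....#######.....
166#########...#######.....######......
167##...###....#######.....####........
168#....##.....#######.....###.........
169....##......#######.................
170............#######.................
171.............######.................
172#............#####..................
173.............###.RR.................
174.............R..RRRR................
175............RRRRRRRRR...............
176............RRRRRRRRRR..............
177............RRRRRRRRRR..............
178............RRRRRRRRR...............
179............RRRRRRRRwww.............
180............RRRRRRR.www.............
181............RRRRRRR.www.............
182.............RRR....................
183..............RRR.R.................
184.....................ww.............
185....................wwwww...........
```

The tip now occludes the back-left edge of the cap at (206,173), so it really is above the cap and the fingers end higher than the nominal TCP. Continuing down.

carry_out(rows=[[[0, 0, 0, 0, 0, 0.003, 0], [0, 0, 0, 0, 0, 0.003, 0], [0, 0, 0, 0, 0, 0, 0]]])

```text
t: 6.88
ee_pos: [0.6242, 0.0626, 0.1279]
eef_rot: [-0.0, 0.769, 0.639, -0.0]
force: [1.1, 0.4, -0.3]
grip_width: 0.006
gripper_force: 0.0
```

carry_out(rows=[[[0, 0, 0, 0, 0, 0.002, 0], [0, 0, 0, 0, 0, 0.002, 0], [0, 0, 0, 0, 0, 0, 0]]])

```text
t: 7.25
ee_pos: [0.6244, 0.0626, 0.1241]
eef_rot: [-0.0, 0.769, 0.639, -0.0]
force: [-0.1, 1.6, 0.7]
grip_width: 0.006
gripper_force: 0.0
```

```bash
python3 m.py|sed -n 14,30p
```

```text
169...........########.....#####.......
170............#######.....####........
171............#######......#..........
172#............######.................
173.............######.................
174.............#####.R................
175.............#####RRR...............
176.............####RRRRR..............
177............R.#.RRRRRR..............
178............RRRRRRRRR...............
179............RRRRRRRR.ww.............
180............RRRRRRR.www.............
181............RRRRR.R.www.............
182.............RRR....................
183..............RRR.R.................
184.....................ww.............
185....................wwwww...........
```

carry_out(rows=[[[0, 0, 0, 0, 0, 0.002, 0], [0, 0, 0, 0, 0, 0, 0]]])

```text
t: 7.55
ee_pos: [0.6244, 0.0626, 0.1221]
eef_rot: [-0.0, 0.769, 0.639, -0.0]
force: [0.3, -0.2, 0.2]
grip_width: 0.006
gripper_force: 0.0
```

carry_out(rows=[[[0, 0, 0, 0, 0, 0.002, 0], [0, 0, 0, 0, 0, 0, 0]]])

```text
t: 7.8
ee_pos: [0.6247, 0.0626, 0.1206]
eef_rot: [0.0, 0.769, 0.639, 0.0]
force: [-1.4, -0.8, 2.4]
grip_width: 0.002
gripper_force: 0.9
```

```bash
python3 m.py|sed -n 14,30p
```

```text
169....#......########.....######......
170............#######.....#####.......
171............#######.....###.........
172#............######......#..........
173.............######.................
174.............######.................
175.............#####.RR...............
176.............####.RRRR..............
177............R###.RRRRR..............
178............RR..RRRRRR..............
179............RRRRRRRR.w..............
180............RRRRRRR.www.............
181............RRRRRRR.www.............
182.............RRR....................
183..............RRRR..................
184.....................ww.............
185....................wwwww...........
```

Contact: 2.4 N at reported z≈0.121, so the real fingertips are about 37 mm above the reported TCP. Now the full press.

carry_out(rows=[[[0, 0, 0, 0, 0, 0.002, 0], [0, 0, 0, 0, 0, 0.002, 0], [0, 0, 0, 0, 0, 0.002, 0], [0, 0, 0, 0, 0, 0, 0]]])

```text
t: 8.35
ee_pos: [0.6247, 0.0626, 0.1146]
eef_rot: [0.0, 0.769, 0.639, 0.0]
force: [-0.4, -0.3, 4.0]
grip_width: 0.005
gripper_force: 2.0
```

carry_out(rows=[[[0, 0, 0, 0, 0, 0.001, 0], [0, 0, 0, 0, 0, 0.001, 0], [0, 0, 0, 0, 0, 0, 0]]])

```text
t: 8.72
ee_pos: [0.6247, 0.0626, 0.113]
eef_rot: [0.0, 0.769, 0.639, 0.0]
force: [-1.5, 0.2, 5.9]
grip_width: 0.007
gripper_force: 3.0
```

carry_out(rows=[[[0, 0, 0, 0, 0, 0.001, 0], [0, 0, 0, 0, 0, 0, 0]]])

```text
t: 8.98
ee_pos: [0.6248, 0.0626, 0.1129]
eef_rot: [0.0, 0.769, 0.639, 0.0]
force: [-3.7, -0.0, 10.2]
grip_width: 0.005
gripper_force: 4.7
```

```bash
python3 m.py|sed -n 14,30p
```

```text
169....#......#########...##########...
170............#######.....########....
171............#######.....######......
172#...........#######.....#####.......
173.............######......##.........
174.............######......#..........
175.............######.................
176.............######R................
177..............#####RR...............
178.............####.RRRR..............
179............R.##.RRRRR..............
180............RR..RRRRR...............
181............RRRRRRRR.ww.............
182............RRRRRRR.www.............
183.............RRRRR...ww.............
184.............RRR.....ww.............
185...............RR....wwww...........
```

The cap is bottomed: 8.1 mm of travel and 10 N against the hard stop, and the image shows it lowered about 2 px. I'll release it, rise and check that it springs back.

carry_out(rows=[[[0, 0, 0, 0, 0, -0.005, 0], [0, 0, 0, 0, 0, -0.01, 0], [0, 0, 0, 0, 0, -0.04, 0], [0, 0, 0, 0, 0, -0.05, 0], [0, 0, 0, 0, 0, -0.05, 0.0951]]])

```text
t: 9.65
ee_pos: [0.6237, 0.0626, 0.2667]
eef_rot: [-0.001, 0.769, 0.639, -0.001]
force: [0.4, -0.5, 0.7]
grip_width: 0.062
gripper_force: 0.0
```

```bash
python3 m.py|sed -n 14,30p
```

```text
169....##..............................
170....................................
171....................................
172#...................................
173................RR..................
174.............RRRRRRR................
175............RRRRRRRRR...............
176............RRRRRRRRRR..............
177...........RRRRRRRRRRR..............
178...........RRRRRRRRRR...............
179............RRRRRRRR.w..............
180............RRRRRRR.www.............
181............RRRRRRR.www.............
182.............RRR....................
183..............RRR...................
184.....................ww.............
185....................wwww............
```

carry_out(rows=[[[0, 0, 0, -0.022, -0.03, 0, 0.0951], [0, 0, 0, -0.022, -0.03, 0, 0.0951], [0, 0, 0, -0.022, -0.03, 0, 0.0951], [0, 0, 0, -0.022, -0.03, 0, 0.0951], [0, 0, 0, -0.022, -0.03, 0, 0.0951]]])

```text
t: 10.32
ee_pos: [0.4553, -0.0183, 0.2654]
eef_rot: [-0.001, 0.769, 0.639, -0.001]
force: [0.2, -0.5, 0.4]
grip_width: 0.617
gripper_force: 0.0
```

carry_out(rows=[[[0, 0, 0, 0, 0, 0.02, 0.0951], [0, 0, 0, 0, 0, 0.02, 0.0951], [0, 0, 0, 0, 0, 0.02, 0.0951], [0, 0, 0, 0, 0, 0, 0.0951]]])

```text
t: 10.82
ee_pos: [0.4555, -0.0174, 0.2029]
eef_rot: [-0.002, 0.769, 0.639, -0.002]
force: [-0.9, -0.3, -0.2]
grip_width: 0.987
gripper_force: 0.0
```

The cap is back up (rows 173–183, as before). Next I'll check the open fingers over the bar.

```bash
python3 - <<'E'
from rig import snapshot,ctrl
from h import *
import cv2
s=snapshot("side");p=ctrl.get_state()["ee_pos"];y=np.array([.983,-.182,0])
x0,y0=205,110
im=cv2.convertScaleAbs(cv2.resize(s["color"][y0:y0+135,x0:x0+130],(572,594),interpolation=2),alpha=1.4,beta=20)
for k,col in((.037,(0,255,255)),(0,(255,255,0))):
  for w in(-.0475,.0475):
    q=((proj(s,p+y*w+[0,0,k])[0]-[x0,y0]+.5)*4.4).astype(int);cv2.circle(im,tuple(q),4,col,1)
c=np.array([.4575,-.018,.173]);q=((proj(s,c)[0]-[x0,y0]+.5)*4.4).astype(int);cv2.circle(im,tuple(q),4,(255,0,255),1)
cv2.imwrite("pics/s7.png",im[:,:,::-1])
E
```

```text
(no output)
```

View pics/s7.png

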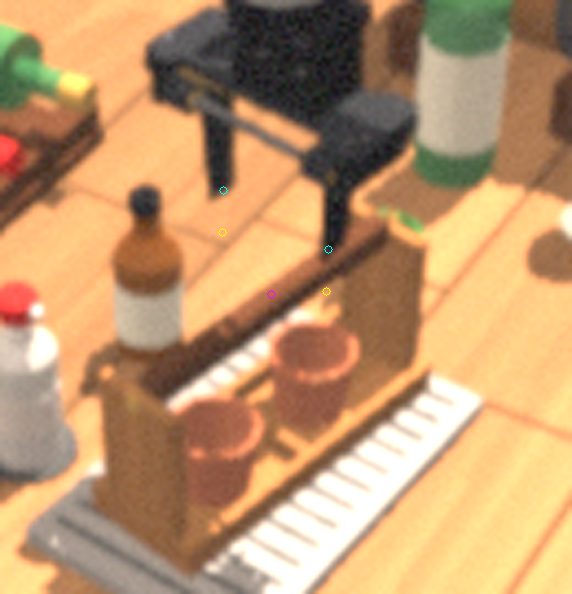

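The cyan marks (TCP + 37 mm) sit on the real fingertips at (223,190) and (330,250). They straddle the bar, and the bar's midpoint is at (270,295). I need the real tips at z≈0.142, i.e. reported z≈0.105.

carry_out(rows=[[[0, 0, 0, 0, 0.002, 0.02, 0.0951], [0, 0, 0, 0, 0, 0.02, 0.0951], [0, 0, 0, 0, 0, 0.02, 0.0951], [0, 0, 0, 0, 0, 0, 0.0951]]])

```text
t: 11.38
ee_pos: [0.457, -0.018, 0.1435]
eef_rot: [-0.002, 0.769, 0.639, -0.002]
force: [-0.3, -0.4, -0.0]
grip_width: 1.003
gripper_force: 0.0
```

carry_out(rows=[[[0, 0, 0, 0, 0, 0.012, 0.0951], [0, 0, 0, 0, 0, 0.012, 0.0951], [0, 0, 0, 0, 0, 0.012, 0.0951], [0, 0, 0, 0, 0, 0, 0.0951]]])

```text
t: 11.88
ee_pos: [0.4578, -0.0181, 0.1089]
eef_rot: [-0.001, 0.769, 0.639, -0.001]
force: [-0.3, 0.2, 0.2]
grip_width: 1.001
gripper_force: 0.0
```

carry_out(rows=[[[0, 0, 0, 0, 0, 0.003, 0.06], [0, 0, 0, 0, 0, 0, 0.035], [0, 0, 0, 0, 0, 0, 0.025], [0, 0, 0, 0, 0, 0, 0.015], [0, 0, 0, 0, 0, 0, 0.01]]], newtons=15)

```text
t: 12.5
ee_pos: [0.4589, -0.0183, 0.1075]
eef_rot: [0.0, 0.769, 0.639, 0.0]
force: [-0.0, -1.1, 0.3]
grip_width: 0.535
gripper_force: 0.0
```

carry_out(rows=[[[0, 0, 0, 0, 0, 0, 0.01], [0, 0, 0, 0, 0, 0, 0.005], [0, 0, 0, 0, 0, 0, 0], [0, 0, 0, 0, 0, 0, 0], [0, 0, 0, 0, 0, 0, 0]]], newtons=55)

```text
t: 13.12
ee_pos: [0.4593, -0.0184, 0.1076]
eef_rot: [0.001, 0.769, 0.639, 0.0]
force: [3.0, -0.0, -1.4]
grip_width: 0.207
gripper_force: 54.9
```

The opening is 19.7 mm, matching the 20 mm bar, at 55 N. Lifting gently.

carry_out(rows=[[[0, 0, 0, 0, 0, -0.003, 0], [0, 0, 0, 0, 0, -0.005, 0], [0, 0, 0, 0, 0, -0.008, 0], [0, 0, 0, 0, 0, -0.008, 0], [0, 0, 0, 0, 0, 0, 0]]])

```text
t: 13.75
ee_pos: [0.4596, -0.0184, 0.1326]
eef_rot: [0.001, 0.769, 0.639, 0.001]
force: [0.6, -0.7, -8.1]
grip_width: 0.211
gripper_force: 54.9
```

carry_out(rows=[[[0, 0, 0, 0, 0, -0.008, 0], [0, 0, 0, 0, 0, -0.01, 0], [0, 0, 0, 0, 0, -0.01, 0], [0, 0, 0, 0, 0, -0.01, 0], [0, 0, 0, 0, 0, -0.01, 0]]])

```text
t: 14.38
ee_pos: [0.4589, -0.0183, 0.1802]
eef_rot: [0.0, 0.769, 0.639, 0.0]
force: [-0.3, -0.3, -7.0]
grip_width: 0.206
gripper_force: 54.9
```

carry_out(rows=[[[0, 0, 0, 0, 0, -0.012, 0], [0, 0, 0, 0, 0, -0.012, 0], [0, 0, 0, 0, 0, -0.012, 0], [0, 0, 0, 0, 0, -0.012, 0], [0, 0, 0, 0, 0, -0.008, 0]]])

```text
t: 15.0
ee_pos: [0.4591, -0.0183, 0.2365]
eef_rot: [0.0, 0.769, 0.639, 0.0]
force: [0.2, 1.2, -8.1]
grip_width: 0.206
gripper_force: 54.9
```

carry_out(rows=[[[0, 0, 0, 0, 0, -0.004, 0], [0, 0, 0, 0, 0, 0, 0], [0, 0, 0, 0, 0, 0, 0], [0, 0, 0, 0, 0, 0, 0], [0, 0, 0, 0, 0, 0, 0]]])

```text
t: 15.62
ee_pos: [0.4586, -0.0183, 0.239]
eef_rot: [-0.0, 0.769, 0.639, -0.0]
force: [1.0, 0.6, -7.2]
grip_width: 0.205
gripper_force: 54.9
```

```bash
python3 - <<'E'
from rig import snapshot,ctrl
import cv2
s=snapshot("side")["color"]
cv2.imwrite("pics/s8.png",cv2.convertScaleAbs(cv2.resize(s[90:270,150:360],(700,600),interpolation=2),alpha=1.4,beta=20)[:,:,::-1])
st=ctrl.get_state();print(st["ee_pos"],st["eef_rot"],st["force"],st["torque"],abs(st["qvel"]).max())
E
```

```text
[ 0.45869621 -0.0182732   0.23913165] [-1.50676018e-04  7.69436784e-01  6.38722944e-01 -1.17645096e-04] [-0.27713601 -0.10257783 -8.24815006] [-0.05765208 -0.10392378 -0.06719211] 0.0012930028071650344
```

View pics/s8.png

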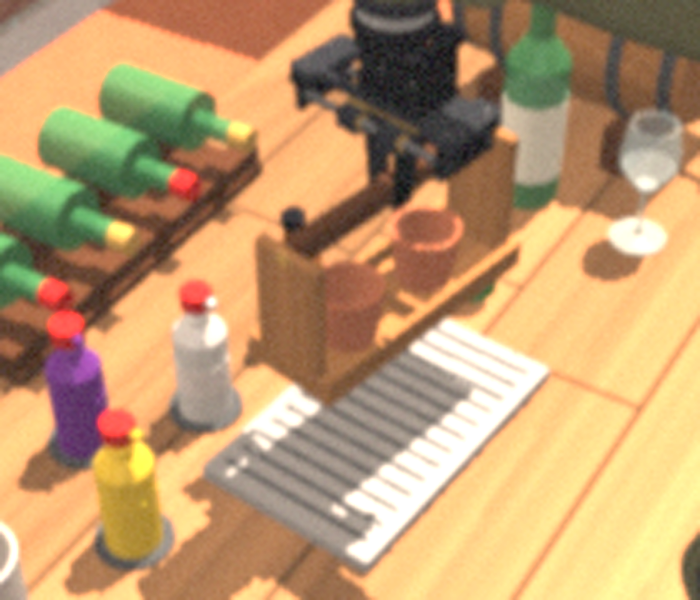

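The carrier is 13 cm above the tray and level at crop (390,280), with both cups standing at (350,300) and (427,245). The bystanders are in place, and the arm is still with a 7–8 N load. Handing in.

```bash
python3 -c "
from rig import order
print(order.close_job())"
```

```text
the job is handed in; nothing more can be done
None
```

I pressed the metal mister's red cap fully down (8.1 mm, against its stop) and it sprang back up; the carrier is now held still and level about 13 cm above the drip tray with both cups in it, and the job is handed in (no verdict returned).

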